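# Set the extraction fan to step 4 and start it

## Robot

A 6-joint arm with a two-finger parallel gripper is mounted at the origin on the work surface. World frame = base frame: x ahead of the robot, y to its left, z up, the work surface at z = 0. Lengths are in m, angles in degrees, forces in N, time in s.
With the tool pointing down it reaches from about 0.4 to 0.825 m from the base axis. Payload 7 kg.
Tool frame: the origin (TCP) lies midway between the tips of the shut fingers; the grasp point (between the pads) lies 19 mm behind it; z points along the fingers, y is the line along which they close (so a half turn about z gives the same grasp; the last joint's range is limited). The gripper opens to 88 mm and grips with 3 to 60 N. Pads are 19 mm wide; open, the fingers measure 130 mm over their backs; the gripper's body (78 mm by 193 mm) begins 47 mm behind the grasp point.
Start: joints at [-56.717, 20.546, 0.682, 0, -70.136, -16.507], TCP at [0.195, -0.646, 0.227] pointing down, gripper open.
Joint ranges: [-176.03, 176.03], [-82.01, 121.73], [-58.28, 71.71], [-173.87, 95.51], [-174.79, -0.11], [-173.66, 173.66]. Speed limits (degrees/s): [136.94, 136.94, 172.46, 180, 180, 180].

## Interface

Orientations are given as [roll, pitch, yaw] about the fixed x, y, z axes, in that order (R = Rz(yaw) Ry(pitch) Rx(roll)).
In Python, from plant import ctrl gives the robot as it stands. The module is installed in compiled form; this text tells all that it offers.
- The arm moves only by the tool send_rows, never from a script. Its argument "plan" is a list that holds one entry, the list of rows, each a list of 6 numbers: the shift along the tool's x, y, z in a scale on which 1.0 is 75 cm, then the turn, a rotation vector about the tool's x, y, z in a scale on which 1.0 is 180 degrees. A call has 1 to 8 rows; each row is the pose to reach, as a shift and turn from the pose commanded when the call began, along the tool's axes at that moment; what a row does not reach only later rows make up. A row lasts 1/12 s, in which the tool goes at most 41.7 mm and 7.16 degrees, less where a joint would pass 70% of its speed; a pose out of reach is approached as far as the arm can. No shift or turn number may pass 1 either way. A call with a gripper value outside its range is refused whole. "fingers" is the opening, from 0 (shut) to 1 (fully open), set as the call begins (left out, the last holds). The fingers move at their own pace and stop on an object; the grip force is fixed at half the most. Time passes only in rows, so rows that repeat a pose let the fingers close. It gives the time, the measured TCP pose, the force, the opening and the grip force at its end, in the units of the state.
- ctrl.get_obs(): the state, without advancing time (a new reading comes with each control period).
- ctrl.snapshot(name): name is "scene" or "top"; returns a dict with "img" (420x560x3 uint8, red, green, blue), "K" (3x3 intrinsics, pixels), "k1" (the pictures are not rectified: a ray, as slopes to the right and down, at radius r is drawn at 1 + k1 r^2 times it, then the intrinsics apply), "pose" (4x4, takes a point from camera to world coordinates). Camera axes: x right, y down, z forward; pixel columns grow to the right and rows downward; lengths in m; the calibration is good to about 2 mm. A picture is of the moment at which its call begins. There is no depth.
- ctrl.close_job(): hands the job in; it is judged then, once.
The state is a dict: "clock": time; "joint_pos": joint angles; "qvel": joint speeds; "tau": joint torques, N m; "tool_pos": TCP position; "orientation": TCP orientation; "force": force on the tool from outside, world axes, zero at the start; "moment": the same for the moment, N m; "opening": finger opening in m; "gripper_force": force on a finger pad.
Only numpy, scipy, OpenCV 4.12 (cv2) and the standard library are available. Lean on these libraries where they do the work, as an engineer would, in place of code of your own. Each camera call takes 0.05 s, during which the arm holds its last target. There are 200 camera calls.

## Task

The extraction fan has to run on step 4 before paint is mixed here. With a fingertip, push the red selector handle on the grey console round clockwise, click by click without gripping it, until it rests in the step 4 notch (four pips); only then press the green start button fully in and let it come back out. Leave the red stop button and the loose things on the bench alone.

Things in the scene. Friction and masses are not known exactly. Their poses are not given: they have to be found in the camera images.
- console: grey sloping desk console of the extraction fan, fixed to the bench, 213 mm deep (x), 360 mm wide (y), 60 mm high at the front and 116 mm at the back; origin at the centre of its underside, x points away from its front (front looks to -x), y to the left of one standing at its front, z up. Its top face slopes up at 15 degrees from front to back
- panel: the aluminium top plate of the console, 200 x 348 mm; fixed. Origin at the middle of its face, x up the slope, y to the left, z square out of the face (leaning 15 degrees towards the front). Handle and buttons stand on it; all heights below are measured square from this face
- selector_axis (a point): point on the panel's face on the selector's turning axis, 22 mm down the slope and 80 mm left of the panel's middle; axes as the panel's. Step marks lie round it at 73 mm, 30 degrees apart: off (white ring) 75 degrees left of straight up the slope, then clockwise steps 1 to 5 with 1 to 5 black pips. Round the axis: a disc of radius 34 mm, 3 mm high, and a hub of radius 17 mm, 15 mm high
- selector (a joint): turn of the selector in rad, clockwise seen from above: 0 at off, 0.5236 more per step, 2.094 at step 4; stops just outside off and 5. Starts in the notch of off, 1 or 2. A sprung detent: leaving a notch takes about 0.14 N m (3.5 N at 40 mm), less further on, none half way; past half way the handle jumps ahead by itself into the next notch
- handle: red handle of the selector: a straight bar with upright sides, 17 mm wide, from 12 to 38 mm above the panel's face, from 25 mm behind the axis to 53 mm in front of it, a white line on top of the pointing half. Origin on the axis at the panel's face; x along the bar to the pointing end, z square out of the panel, y to the left of x. Turns with the selector
- handle_tip (a point): the middle of the top edge of the handle's pointing end, 53 mm from the axis, 38 mm above the panel's face
- start (a joint): travel of the green start button in m: 0 out, 0.005 fully in; springs back. 1.4 N starts it, 4.9 N holds it fully in
- start_top (a point): centre of the top of the green start button (30 mm across, in a dark bezel 40 mm across and 6 mm high), 14 mm above the panel's face when out; it moves in square to the panel; axes as the panel's. On the panel it is 48 mm up the slope and 100 mm right of the middle
- stop (a joint): travel of the red stop button in m, 0 out, 0.006 in; not to be pressed
- stop_top (a point): centre of the top of the red mushroom stop button, 40 mm across, 28 mm above the panel's face, on a yellow disc 62 mm across; 96 mm down the slope from the start button
- thinner_tin: loose black tin with a yellow label and red cap, 62 x 100 x 140 mm (157 mm with cap), beside the console; origin at the centre of its underside
- mix_cup: loose white mixing cup, 92 mm across, 105 mm high, beside the console; origin at the centre of its underside
- tape_roll: loose roll of masking tape lying flat in front of the console, 100 mm across, 24 mm high; origin at the centre of its underside

How it is judged (in metres and radians):
On the way, in this order (a step that is already met when the one before it is completed fails the run):
1. the selector rests in the step 4 notch (value of joint selector between 1.974 and 2.214 rad and velocity of joint selector between -0.2 and 0.2 rad/s), for 0.3 s.
2. the green start button is pressed in while the selector is on step 4 (value of joint start above 0.0038 m and value of joint selector between 1.974 and 2.214 rad), for 0.1 s.
At the end, for the whole second after the job is handed in: the selector rests in the step 4 notch (2.094 rad, within 0.12), the start button has been pressed in (over 3.8 mm of its 5 mm, for 0.1 s) after that and is out again (within 1.2 mm), the stop button is out, and tin, cup and tape are within 20 mm of where they stood (value of joint selector between 1.974 and 2.214 rad and value of joint each of start, stop below 0.0012 m and distance of each of thinner_tin, mix_cup, tape_roll from where it was at the start of the episode below 0.02 m); the robot touches nothing.
It fails at once if the red stop button is pressed (value of joint stop above 0.003 m).
It fails at once if the start button is pressed while the selector is not on step 4 (value of joint start above 0.0038 m and (value of joint selector below 1.974 rad or value of joint selector above 2.214 rad)).
It fails at once if the handle is gripped or forced (over 20 N between fingers and handle) (contact force between the fingers and handle above 20 N).
It fails at once if a loose thing is knocked, carried or lifted (moved over 20 mm) (distance of any of thinner_tin, mix_cup, tape_roll from where it was at the start of the episode above 0.02 m).
It also fails if it takes over 48 s, if anything falls off the work surface, if the arm or the gripper's body presses on something with over 40 N, if the wrist force passes 120 N, or if a joint passes its speed limit or range.

## Working session

There is one attempt and no reset: what is moved stays moved. The work goes in short steps, Python scripts to look and compute and a tool call to move; the robot and the scene stay as the last step left them, time stands still between calls to the robot, and variables do not carry over. Pictures are saved under pics/ and viewed, at most 10 in all, crops included, and the job is handed in when it is done.

Besides the shell and the picture viewer there is one more tool, called after "Request:" by a JSON object that holds its "fn" and its "kwargs". send_rows: Moves the arm, as the interface text tells. Its arguments: {"type":"object","properties":{"plan":{"type":"array","items":{"type":"array","items":{"type":"array","items":{"type":"number"}}}},"fingers":{"type":"number"}},"required":["plan"]}

```bash
mkdir -p pics; python3 - <<'E'
from plant import ctrl
import cv2,numpy as np
o=ctrl.get_obs();print({k:np.round(v,3).tolist() for k,v in o.items()})
for n in("scene","top"):
    s=ctrl.snapshot(n);cv2.imwrite(f"pics/{n}0.png",s["img"][:,:,::-1]);np.savez(f"{n}0.npz",**s);print(n,s["K"].tolist(),s["k1"],np.round(s["pose"],3).tolist())
E
```

```text
{'clock': 0.0, 'joint_pos': [-56.718, 20.591, 0.635, -0.019, -70.136, -16.506], 'qvel': [0.036, 0.078, 0.09, -0.034, 0.048, 0.121], 'tau': [-0.002, -58.272, 29.305, 6.997, 0.007, -0.0], 'tool_pos': [0.195, -0.646, 0.226], 'orientation': [179.907, -0.009, -163.23], 'force': [0.312, 0.045, -0.454], 'moment': [-0.016, -0.014, -0.041], 'gripper_force': 0.0, 'opening': 0.088}
scene [[443.3932015992235, 0.0, 284.10516859360985], [0.0, 443.3932015992235, 209.83024644280837], [0.0, 0.0, 1.0]] -0.13083977698514954 [[-0.005, 0.52, -0.854, 1.339], [1.0, 0.02, 0.006, 0.028], [0.02, -0.854, -0.52, 0.616], [0.0, 0.0, 0.0, 1.0]]
top [[497.81806470904047, 0.0, 278.6199696581776], [0.0, 497.81806470904047, 199.69028749549932], [0.0, 0.0, 1.0]] -0.09205485165498997 [[0.012, -0.992, 0.128, 0.393], [-1.0, -0.011, 0.007, 0.044], [-0.005, -0.128, -0.992, 1.202], [0.0, 0.0, 0.0, 1.0]]
```

View pics/top0.png

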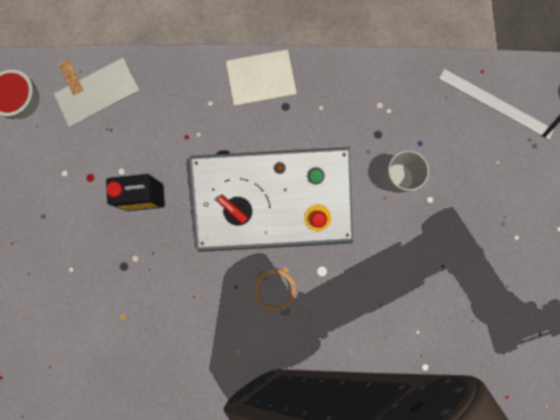

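View pics/scene0.png

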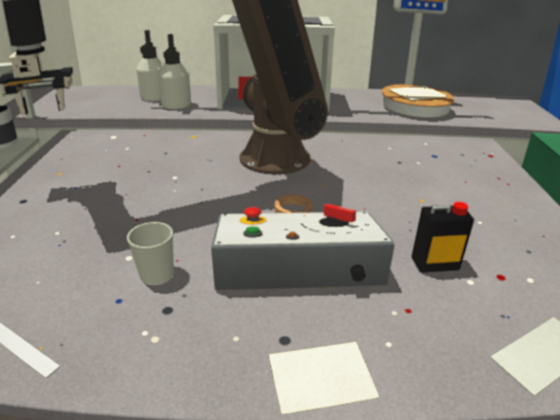

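The top view shows the console's panel with corners at about (192,157), (350,150), (351,241) and (198,247). The handle runs from (247,221) to its tip at (217,197), so it looks like step 1. Green is at (316,176), stop at (318,218), the cup at (408,171), the tin at (133,192) and the tape at (276,290). The scene view shows the same layout from the far side.

```bash
cat > h.py <<'E'
import cv2,numpy as np
from scipy.optimize import least_squares
from scipy.spatial.transform import Rotation as Ro
def proj(s,P):
    T=np.linalg.inv(s["pose"]);p=np.atleast_2d(P)@T[:3,:3].T+T[:3,3]
    D=np.array([float(s["k1"]),0,0,0,0]);return cv2.projectPoints(p,np.zeros(3),np.zeros(3),s["K"],D)[0][:,0]
def ray(s,uv):
    D=np.array([float(s["k1"]),0,0,0,0]);n=cv2.undistortPoints(np.array(uv,float).reshape(-1,1,2),s["K"],D)[:,0]
    return s["pose"][:3,3],np.c_[n,np.ones(len(n))]@s["pose"][:3,:3].T
def panel(q): # x,y,z,yaw of the panel's middle -> R,t
    return Ro.from_euler('ZY',[q[3],-15],degrees=True).as_matrix(),np.array(q[:3])
def blob(s,lo,hi,roi,kmin=20):
    x0,y0,x1,y1=roi;h=cv2.cvtColor(s["img"],cv2.COLOR_RGB2HSV)[y0:y1,x0:x1]
    m=cv2.inRange(h,np.array(lo),np.array(hi))
    c=max(cv2.findContours(m,cv2.RETR_EXTERNAL,cv2.CHAIN_APPROX_NONE)[0],key=cv2.contourArea)
    return c[:,0]+[x0,y0],cv2.contourArea(c)
def cen(c):
    m=cv2.moments(c);return np.array([m['m10'],m['m01']])/m['m00']
def quad(c):
    hl=cv2.convexHull(c)
    for e in np.arange(2,20,.5):
        a=cv2.approxPolyDP(hl,e,True)
        if len(a)==4:return a[:,0]
E
python3 - <<'E'
from h import *
S={n:dict(np.load(n+"0.npz")) for n in("scene","top")}
R=dict(top=(180,140,365,260),scene=(200,190,400,290))
for n,s in S.items():
    g,a=blob(s,(50,90,40),(90,255,255),R[n]);print(n,'green',cen(g),a)
    p,a=blob(s,(0,0,165),(180,50,255),R[n]);print('panel',quad(p).tolist(),a)
    img=s["img"].astype(int)
    m=((img[...,0]>130)&(img[...,1]<60)&(img[...,2]<60)).astype(np.uint8)
    x0,y0,x1,y1=R[n];M=np.zeros_like(m);M[y0:y1,x0:x1]=m[y0:y1,x0:x1]
    for c in cv2.findContours(M,0,1)[0]:
        if cv2.contourArea(c)>20:print('red',cen(c),cv2.contourArea(c),cv2.minAreaRect(c))
E
```

```text
scene green [252.13333333 230.02933333] 62.5
panel [[399, 190], [390, 240], [214, 243], [222, 214]] 5521.5
red [251.98738739 211.54594595] 92.5 ((252.0, 212.0), (8.0, 16.0), 90.0)
red [338.34056661 212.52501507] 276.5 ((338.98114013671875, 212.56605529785156), (32.41708755493164, 11.263564109802246), 15.945395469665527)
top green [315.80567376 175.74184397] 117.5
panel [[347, 151], [350, 237], [199, 245], [194, 159]] 13261.0
red [317.55780347 218.84007707] 173.0 ((317.5, 219.0), (14.0, 15.0), 90.0)
red [237.0562249  212.94511379] 124.5 ((232.07522583007812, 209.12832641601562), (33.96002197265625, 7.619839191436768), 41.18592834472656)
```

```bash
python3 - <<'E'
from h import *
S={n:dict(np.load(n+"0.npz")) for n in("scene","top")}
k=.98
top=[((48,-100,13),(315.8,175.7)),((-48,-100,26),(317.55,218.84)),((100*k,-174*k,0),(347,151)),((-100*k,-174*k,0),(350,237)),((-100*k,174*k,0),(199,245)),((100*k,174*k,0),(194,159))]
sc=[((48,-100,11),(252.1,230)),((-48,-100,22),(252,211.5)),((100*k,174*k,0),(390,240)),((100*k,-174*k,0),(214,243))]
def f(q,z=None):
    R,t=panel(q);r=[]
    for n,L in(("top",top),("scene",sc)):
        P=np.array([a for a,_ in L])/1000@R.T+t
        r.append((proj(S[n],P)-[b for _,b in L]))
    return np.vstack(r)
s=least_squares(lambda q:np.r_[f(np.r_[q[:2],.0885,q[2]]).ravel()],[.45,.05,0],loss='soft_l1',x_scale=[.1,.1,10])
q=np.r_[s.x[:2],.0885,s.x[2]];print(q,f(q).round(1).tolist())
s2=least_squares(lambda q:f(q).ravel(),q,loss='soft_l1',x_scale=[.1,.1,.1,10]);print(s2.x)
R,t=panel(q)
for st in range(6):
    a=np.radians(75-30*st);d=np.array([np.cos(a),np.sin(a),0])
    P=np.array([[-.022,.08,.038]]+[np.array([-.022,.08,.038])+d*r for r in(-.025,.053)])@R.T+t
    print(st,proj(S["top"],P[1:]).round(0).tolist(),proj(S["scene"],P[1:]).round(0).tolist())
for s in S: print(s, proj(S[s],R@np.array([-.022,.08,0])+t),proj(S[s],R@np.array([.048,-.1,.014])+t))
# loose things
for uv,z in (((276,290),.024),((408,171),.105),((115,189),.157),((155,176),.14),((162,192),.14)):
    o,d=ray(S["top"],[uv]);print(uv,(o+d[0]*((z-o[2])/d[0][2])).round(3))
E
```

```text
[0.53965282 0.06605764 0.0885     3.61043295] [[0.4, -0.3], [0.9, 0.2], [-0.8, 0.1], [-0.9, -0.0], [1.2, -0.3], [-0.0, -0.0], [0.0, -0.7], [0.4, -0.7], [-1.3, 0.5], [1.6, 0.6]]
[0.53968172 0.06606062 0.08876887 3.60861913]
0 [[248.0, 215.0], [213.0, 208.0]] [[323.0, 205.0], [359.0, 208.0]]
1 [[245.0, 220.0], [218.0, 196.0]] [[325.0, 204.0], [355.0, 211.0]]
2 [[240.0, 223.0], [229.0, 190.0]] [[330.0, 203.0], [345.0, 213.0]]
3 [[234.0, 224.0], [241.0, 189.0]] [[335.0, 203.0], [332.0, 213.0]]
4 [[229.0, 221.0], [252.0, 195.0]] [[341.0, 204.0], [320.0, 211.0]]
5 [[226.0, 216.0], [259.0, 205.0]] [[345.0, 205.0], [312.0, 208.0]]
scene [[333.69813568 222.54919379]] [[252.12057355 227.93948983]]
top [[237.59243859 209.864142  ]] [[316.25259851 175.48357731]]
(276, 290) [0.332 0.056 0.024]
(408, 171) [ 0.603 -0.239  0.105]
(115, 189) [0.547 0.403 0.157]
(155, 176) [0.579 0.322 0.14 ]
(162, 192) [0.544 0.305 0.14 ]
```

The fit residuals are about 1 px, and the handle matches step 1 in both views (tip at 218,196). The plan is to shut the fingers, align the tool square to the panel, and sweep around the axis.

```bash
cat >> h.py <<'E'
Q=[.5397,.0661,.0886,3.61]
def target(phi,r,b,h,ax=(-.022,.08)):
    """tool pose: y inward, at radius r along heading phi (deg left of up), b behind, h above face"""
    R,t=panel(Q);a=np.radians(phi);d=np.array([np.cos(a),np.sin(a),0]);push=np.array([d[1],-d[0],0])
    p=np.array([*ax,h])+r*d-b*push
    return np.c_[R@push,-R@d,-R[:,2]],R@p+t
def delta(Rt,pt):
    from plant import ctrl
    o=ctrl.get_obs();R0=Ro.from_euler('xyz',o["orientation"],degrees=True).as_matrix();p0=np.array(o["tool_pos"])
    print('t',round(o["clock"],2),'F',np.round(o["force"],1),'move cm',(R0.T@(pt-p0)*100).round(2),'turn',Ro.from_matrix(R0.T@Rt).as_rotvec(degrees=True).round(2),'at',p0.round(4))
E
python3 - <<'E'
from h import *
R,p=target(45,.045,.03,.12);print(p);delta(R,p)
E
```

```text
[0.48934362 0.19622052 0.20156227]
t 0.1 F [ 0.9 -0.3 -0.1] move cm [-52.51  72.12   2.51] turn [  17.59   -4.92 -121.02] at [ 0.1947 -0.6459  0.2257]
```

The manual's scale: shifts go in shares of 75 cm and turns go in shares of 180 degrees. Converting my numbers, 72 cm / 75 = 0.96, -52.5 cm / 75 = -0.7, -121 degrees / 180 = -0.6722.

Request:
{"fn": "send_rows", "kwargs": {"plan": [[[-0.7,0.96,0,0.0978,-0.0272,-0.6722],[-0.7,0.96,0,0.0978,-0.0272,-0.6722],[-0.7,0.96,0,0.0978,-0.0272,-0.6722],[-0.7,0.96,0,0.0978,-0.0272,-0.6722],[-0.7,0.96,0,0.0978,-0.0272,-0.6722],[-0.7,0.96,0,0.0978,-0.0272,-0.6722],[-0.7,0.96,0,0.0978,-0.0272,-0.6722],[-0.7,0.96,0,0.0978,-0.0272,-0.6722]]], "fingers": 0}}

```text
clock: 0.77
tool_pos: [0.305, -0.3299, 0.2263]
orientation: [-171.9, -1.8, -106.3]
force: [1.3, 1.5, 1.1]
opening: 0.04
gripper_force: 0.0
```

```bash
python3 - <<'E'
from h import *
delta(*target(45,.045,.03,.14))
E
```

```text
t 0.77 F [1.3 1.5 1.1] move cm [-55.49  -2.61  -0.88] turn [  9.29  -2.69 -64.04] at [ 0.305  -0.3299  0.2263]
```

In the tool's units: -55.5 cm / 75 = -0.74, -2.6 cm / 75 = -0.0347, -64 degrees / 180 = -0.3556.

Request:
{"fn": "send_rows", "kwargs": {"plan": [[[-0.74,-0.0347,-0.012,0.0517,-0.015,-0.3556],[-0.74,-0.0347,-0.012,0.0517,-0.015,-0.3556],[-0.74,-0.0347,-0.012,0.0517,-0.015,-0.3556],[-0.74,-0.0347,-0.012,0.0517,-0.015,-0.3556],[-0.74,-0.0347,-0.012,0.0517,-0.015,-0.3556],[-0.74,-0.0347,-0.012,0.0517,-0.015,-0.3556],[-0.74,-0.0347,-0.012,0.0517,-0.015,-0.3556],[-0.74,-0.0347,-0.012,0.0517,-0.015,-0.3556]]]}}

```text
clock: 1.43
tool_pos: [0.414, -0.0146, 0.2239]
orientation: [-168.9, -9.5, -49.7]
force: [0.7, -0.3, 0.5]
opening: 0.0005
gripper_force: 0.0
```

```bash
python3 - <<'E'
from h import *
delta(*target(45,.045,.03,.12))
E
```

```text
t 1.43 F [ 0.7 -0.3  0.5] move cm [-11.43 -18.94   4.06] turn [ 0.95 -0.31 -7.32] at [ 0.414  -0.0146  0.2239]
```

In the tool's units: -18.9 cm / 75 = -0.252, -11.4 cm / 75 = -0.152, -7.3 degrees / 180 = -0.0406.

Request:
{"fn": "send_rows", "kwargs": {"plan": [[[-0.152,-0.252,0.0533,0.005,-0.0017,-0.0406],[-0.152,-0.252,0.0533,0.005,-0.0017,-0.0406],[-0.152,-0.252,0.0533,0.005,-0.0017,-0.0406],[-0.152,-0.252,0.0533,0.005,-0.0017,-0.0406],[-0.152,-0.252,0.0533,0.005,-0.0017,-0.0406],[-0.152,-0.252,0.0533,0.005,-0.0017,-0.0406],[-0.152,-0.252,0.0533,0.005,-0.0017,-0.0406],[-0.152,-0.252,0.0533,0.005,-0.0017,-0.0406]]]}}

```text
clock: 2.1
tool_pos: [0.4904, 0.1934, 0.2005]
orientation: [-169.6, -10.5, -42.7]
force: [-0.7, -0.6, -0.5]
opening: 0.0001
gripper_force: 0.0
```

```bash
python3 - <<'E'
from h import *
from plant import ctrl
delta(*target(45,.045,.03,.021))
for n in("scene","top"):
    s=ctrl.snapshot(n);cv2.imwrite(f"pics/{n}1.png",s["img"][:,:,::-1])
a=[cv2.imread(f"pics/{n}1.png")[130:330,150:430] for n in("scene","top")]
cv2.imwrite("pics/c1.png",cv2.resize(np.vstack(a),None,fx=1.5,fy=1.5))
E
```

```text
t 2.1 F [-0.7 -0.6 -0.5] move cm [-0.25 -0.22  9.77] turn [ 0.34  0.01 -0.32] at [0.4904 0.1934 0.2005]
```

View pics/c1.png

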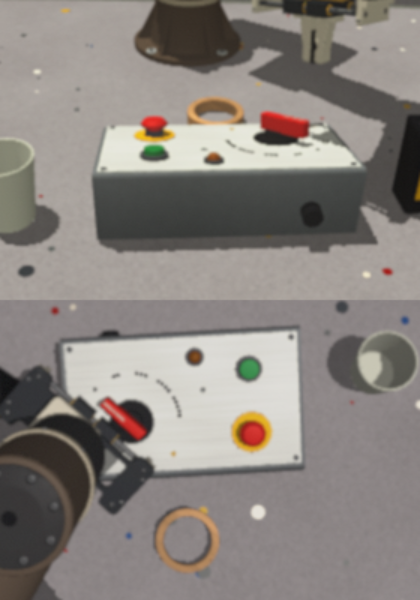

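The gripper hovers at the lower left of the handle, with its long axis along the bar, and nothing has been moved. Next is the descent beside the bar.

In the tool's units: 9.7 cm / 75 = 0.1293, 8.8 cm / 75 = 0.1173, -0.3 degrees / 180 = -0.0017.

Request:
{"fn": "send_rows", "kwargs": {"plan": [[[-0.004,-0.0027,0.0267,0.0017,0,-0.0017],[-0.004,-0.0027,0.0533,0.0017,0,-0.0017],[-0.004,-0.0027,0.08,0.0017,0,-0.0017],[-0.004,-0.0027,0.1,0.0017,0,-0.0017],[-0.004,-0.0027,0.1173,0.0017,0,-0.0017],[-0.004,-0.0027,0.1293,0.0017,0,-0.0017],[-0.004,-0.0027,0.1293,0.0017,0,-0.0017],[-0.004,-0.0027,0.1293,0.0017,0,-0.0017]]]}}

```text
clock: 2.87
tool_pos: [0.5145, 0.1965, 0.1078]
orientation: [-169.2, -10.5, -42.6]
force: [-0.1, -0.2, 0.0]
opening: 0.0004
gripper_force: 0.0
```

```bash
python3 - <<'E'
from h import *
for d in (45,41,37,33,29,25,21,17): delta(*target(d,.045,.019,.021))
E
```

```text
t 2.87 F [-0.1 -0.2  0. ] move cm [ 1.01 -0.09  0.2 ] turn [-0.04 -0.03 -0.16] at [0.5145 0.1965 0.1078]
t 2.87 F [-0.1 -0.2  0. ] move cm [ 1.32 -0.22  0.2 ] turn [-0.05 -0.03  3.84] at [0.5145 0.1965 0.1078]
t 2.87 F [-0.1 -0.2  0. ] move cm [ 1.65 -0.32  0.2 ] turn [-0.05 -0.03  7.84] at [0.5145 0.1965 0.1078]
t 2.87 F [-0.1 -0.2  0. ] move cm [ 1.98 -0.39  0.2 ] turn [-0.05 -0.03 11.84] at [0.5145 0.1965 0.1078]
t 2.87 F [-0.1 -0.2  0. ] move cm [ 2.32 -0.45  0.2 ] turn [-0.05 -0.03 15.84] at [0.5145 0.1965 0.1078]
t 2.87 F [-0.1 -0.2  0. ] move cm [ 2.66 -0.48  0.2 ] turn [-0.05 -0.02 19.84] at [0.5145 0.1965 0.1078]
t 2.87 F [-0.1 -0.2  0. ] move cm [ 3.   -0.48  0.2 ] turn [-5.000e-02 -2.000e-02  2.384e+01] at [0.5145 0.1965 0.1078]
t 2.87 F [-0.1 -0.2  0. ] move cm [ 3.34 -0.47  0.2 ] turn [-5.000e-02 -2.000e-02  2.784e+01] at [0.5145 0.1965 0.1078]
```

Height is about 23 mm above the face, which is good (I'll use +0.1 for z). First push, in small steps.

In the tool's units: 2 cm / 75 = 0.0267, 1.8 cm / 75 = 0.024, 12 degrees / 180 = 0.0667.

Request:
{"fn": "send_rows", "kwargs": {"plan": [[[0.0067,-0.0013,0.0013,0,0,0],[0.0133,-0.0013,0.0013,0,0,0],[0.016,-0.0027,0.0013,0,0,0.0111],[0.018,-0.0027,0.0013,0,0,0.0222],[0.02,-0.004,0.0013,0,0,0.0333],[0.022,-0.004,0.0013,0,0,0.0444],[0.024,-0.0047,0.0013,0,0,0.0556],[0.0267,-0.0053,0.0013,0,0,0.0667]]]}}

```text
clock: 3.53
tool_pos: [0.5325, 0.1878, 0.1121]
orientation: [-167.1, -8.0, -54.5]
force: [-2.2, 1.5, 1.0]
opening: 0.0005
gripper_force: 0.9
```

```bash
python3 - <<'E'
from h import *
for d in (33,29,25,21,17,13): delta(*target(d,.045,.019,.022))
E
```

```text
t 3.53 F [-2.2  1.5  1. ] move cm [0.05 0.18 0.06] turn [-0.19  0.03 -0.21] at [0.5325 0.1878 0.1121]
t 3.53 F [-2.2  1.5  1. ] move cm [0.37 0.06 0.06] turn [-0.19  0.04  3.79] at [0.5325 0.1878 0.1121]
t 3.53 F [-2.2  1.5  1. ] move cm [ 0.7  -0.04  0.06] turn [-0.19  0.05  7.79] at [0.5325 0.1878 0.1121]
t 3.53 F [-2.2  1.5  1. ] move cm [ 1.03 -0.12  0.06] turn [-0.19  0.05 11.79] at [0.5325 0.1878 0.1121]
t 3.53 F [-2.2  1.5  1. ] move cm [ 1.37 -0.18  0.06] turn [-0.19  0.06 15.79] at [0.5325 0.1878 0.1121]
t 3.53 F [-2.2  1.5  1. ] move cm [ 1.71 -0.21  0.06] turn [-0.19  0.07 19.79] at [0.5325 0.1878 0.1121]
```

In the tool's units: 1.7 cm / 75 = 0.0227, -0.05 cm / 75 = -0.0007, 20 degrees / 180 = 0.1111.

Request:
{"fn": "send_rows", "kwargs": {"plan": [[[0.0027,0.0013,0,0,0,0.0111],[0.0053,0.0007,0,0,0,0.0222],[0.008,0,0,0,0,0.0361],[0.0107,-0.0007,0,0,0,0.05],[0.0133,-0.0013,0,0,0,0.0639],[0.016,-0.002,0,0,0,0.0778],[0.0193,-0.0027,0,0,0,0.0944],[0.0227,-0.0027,0,0,0,0.1111]]]}}

```text
clock: 4.2
tool_pos: [0.5441, 0.1753, 0.115]
orientation: [-165.2, -3.2, -74.0]
force: [-2.0, 3.6, 0.1]
opening: 0.0004
gripper_force: 2.0
```

```bash
python3 - <<'E'
from h import *
for d in (13,9,5,1,-3,-7): delta(*target(d,.045,.019,.022))
E
```

```text
t 4.2 F [-2.   3.6  0.1] move cm [0.01 0.01 0.05] turn [-0.18  0.11 -0.26] at [0.5441 0.1753 0.115 ]
t 4.2 F [-2.   3.6  0.1] move cm [ 0.32 -0.11  0.05] turn [-0.18  0.11  3.74] at [0.5441 0.1753 0.115 ]
t 4.2 F [-2.   3.6  0.1] move cm [ 0.65 -0.21  0.05] turn [-0.18  0.12  7.74] at [0.5441 0.1753 0.115 ]
t 4.2 F [-2.   3.6  0.1] move cm [ 0.98 -0.29  0.05] turn [-0.17  0.13 11.74] at [0.5441 0.1753 0.115 ]
t 4.2 F [-2.   3.6  0.1] move cm [ 1.32 -0.35  0.05] turn [-0.17  0.13 15.74] at [0.5441 0.1753 0.115 ]
t 4.2 F [-2.   3.6  0.1] move cm [ 1.66 -0.38  0.05] turn [-0.16  0.14 19.74] at [0.5441 0.1753 0.115 ]
```

In the tool's units: 1.65 cm / 75 = 0.022, -0.35 cm / 75 = -0.0047, 20 degrees / 180 = 0.1111.

Request:
{"fn": "send_rows", "kwargs": {"plan": [[[0.0027,-0.0007,0,0,0,0.0111],[0.0047,-0.0013,0,0,0,0.0222],[0.0073,-0.0027,0,0,0,0.0361],[0.01,-0.0033,0,0,0,0.05],[0.0133,-0.004,0,0,0,0.0667],[0.016,-0.0047,0,0,0,0.0806],[0.0193,-0.0047,0,0,0,0.0944],[0.022,-0.0053,0,0,0,0.1111]]]}}

```text
clock: 4.87
tool_pos: [0.5522, 0.1602, 0.1169]
orientation: [-165.0, 2.0, -93.3]
force: [0.1, 0.1, -0.4]
opening: 0.0007
gripper_force: 0.0
```

```bash
python3 - <<'E'
from h import *
for d in (-7,-11,-15,-19,-23,-27,-31): delta(*target(d,.045,.019,.022))
E
```

```text
t 4.87 F [ 0.1  0.1 -0.4] move cm [-0.02  0.02  0.06] turn [-0.13  0.12 -0.23] at [0.5522 0.1602 0.1169]
t 4.87 F [ 0.1  0.1 -0.4] move cm [ 0.29 -0.11  0.06] turn [-0.12  0.13  3.77] at [0.5522 0.1602 0.1169]
t 4.87 F [ 0.1  0.1 -0.4] move cm [ 0.62 -0.21  0.06] turn [-0.12  0.13  7.77] at [0.5522 0.1602 0.1169]
t 4.87 F [ 0.1  0.1 -0.4] move cm [ 0.95 -0.28  0.06] turn [-0.12  0.14 11.77] at [0.5522 0.1602 0.1169]
t 4.87 F [ 0.1  0.1 -0.4] move cm [ 1.29 -0.34  0.06] turn [-0.11  0.14 15.77] at [0.5522 0.1602 0.1169]
t 4.87 F [ 0.1  0.1 -0.4] move cm [ 1.63 -0.37  0.05] turn [-0.11  0.15 19.77] at [0.5522 0.1602 0.1169]
t 4.87 F [ 0.1  0.1 -0.4] move cm [ 1.97 -0.38  0.05] turn [-0.1   0.15 23.77] at [0.5522 0.1602 0.1169]
```

Zero force means the handle has jumped into step 3. Now I'll push on to about -25°, which should still be before the half way point at -30°.

In the tool's units: 1.45 cm / 75 = 0.0193, 0.95 cm / 75 = 0.0127, 17.5 degrees / 180 = 0.0972.

Request:
{"fn": "send_rows", "kwargs": {"plan": [[[0.002,-0.0007,0,0,0,0.0111],[0.004,-0.0013,0,0,0,0.0222],[0.0067,-0.002,0,0,0,0.0333],[0.0087,-0.0027,0,0,0,0.0444],[0.0107,-0.0033,0,0,0,0.0556],[0.0127,-0.004,0,0,0,0.0667],[0.016,-0.0047,0,0,0,0.0806],[0.0193,-0.0047,0,0,0,0.0972]]]}}

```text
clock: 5.53
tool_pos: [0.5553, 0.1464, 0.1176]
orientation: [-166.2, 6.5, -110.3]
force: [1.2, 1.3, -0.5]
opening: 0.0004
gripper_force: 1.2
```

```bash
python3 - <<'E'
from h import *
for d in (-25,-29,-33,-37,-39): delta(*target(d,.045,.019,.022))
E
```

```text
t 5.53 F [ 1.2  1.3 -0.5] move cm [0.11 0.01 0.07] turn [-0.12  0.25  0.29] at [0.5553 0.1464 0.1176]
t 5.53 F [ 1.2  1.3 -0.5] move cm [ 0.43 -0.11  0.07] turn [-0.11  0.25  4.29] at [0.5553 0.1464 0.1176]
t 5.53 F [ 1.2  1.3 -0.5] move cm [ 0.76 -0.2   0.07] turn [-0.1   0.26  8.29] at [0.5553 0.1464 0.1176]
t 5.53 F [ 1.2  1.3 -0.5] move cm [ 1.09 -0.28  0.06] turn [-0.09  0.26 12.29] at [0.5553 0.1464 0.1176]
t 5.53 F [ 1.2  1.3 -0.5] move cm [ 1.26 -0.31  0.06] turn [-0.08  0.26 14.29] at [0.5553 0.1464 0.1176]
```

Force is falling as expected. I'll push to about -37°, hold, then back off.

In the tool's units: 1.1 cm / 75 = 0.0147, -0.25 cm / 75 = -0.0033, 12 degrees / 180 = 0.0667.

Request:
{"fn": "send_rows", "kwargs": {"plan": [[[0.004,-0.0007,0,0,0,0.0111],[0.006,-0.0013,0,0,0,0.0222],[0.008,-0.002,0,0,0,0.0333],[0.01,-0.0027,0,0,0,0.0444],[0.0127,-0.0033,0,0,0,0.0556],[0.0147,-0.004,0,0,0,0.0667],[0.0147,-0.004,0,0,0,0.0667],[0.0147,-0.004,0,0,0,0.0667]]]}}

```text
clock: 6.2
tool_pos: [0.5536, 0.1342, 0.1166]
orientation: [-167.8, 9.0, -122.0]
force: [0.1, 0.8, -0.1]
opening: 0.0004
gripper_force: 0.0
```

In the tool's units: -10 cm / 75 = -0.1333, -7 cm / 75 = -0.0933.

Request:
{"fn": "send_rows", "kwargs": {"plan": [[[-0.0067,0,0,0,0,0],[-0.0133,0,0,0,0,0],[-0.0133,0,-0.0267,0,0,0],[-0.0133,0,-0.0533,0,0,0],[-0.0133,0,-0.0933,0,0,0],[-0.0133,0,-0.1333,0,0,0],[-0.0133,0,-0.1333,0,0,0],[-0.0133,0,-0.1333,0,0,0]]]}}

```text
clock: 6.87
tool_pos: [0.5334, 0.1423, 0.2163]
orientation: [-167.7, 9.2, -121.9]
force: [-0.8, -0.2, -0.4]
opening: 0.0006
gripper_force: 0.0
```

```bash
python3 - <<'E'
from h import *
from plant import ctrl
for n in("scene","top"):
    s=ctrl.snapshot(n);cv2.imwrite(f"pics/{n}2.png",s["img"][:,:,::-1])
a=[cv2.imread(f"pics/{n}2.png")[130:330,150:430] for n in("scene","top")]
cv2.imwrite("pics/c2.png",cv2.resize(np.vstack(a),None,fx=1.5,fy=1.5))
R,t=panel(Q)
def st(h,u=.048,v=-.1):  # start button pose; same yaw as now with tool y down-slope
    a=np.radians(0);return np.c_[R@[0,-1,0],-R[:,0],-R[:,2]],R@np.array([u,v,h])+t
delta(*st(.09));delta(*st(.03))
E
```

```text
t 6.97 F [0.4 0.4 0.5] move cm [ 13.01 -11.9    3.13] turn [ -0.04   0.08 -36.57] at [0.5324 0.1411 0.2137]
t 6.97 F [0.4 0.4 0.5] move cm [ 13.02 -11.9    9.13] turn [ -0.04   0.08 -36.57] at [0.5324 0.1411 0.2137]
```

View pics/c2.png

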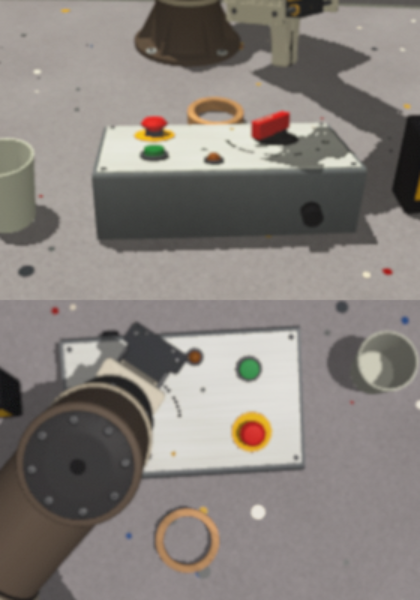

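The arm covers the handle in the top view. In the scene view the handle's slope fits step 4. I'll move above the start button and check from there.

In the tool's units: 13 cm / 75 = 0.1733, -11.9 cm / 75 = -0.1587, -36.5 degrees / 180 = -0.2028.

Request:
{"fn": "send_rows", "kwargs": {"plan": [[[0.1733,-0.1587,0.04,0,0,-0.2028],[0.1733,-0.1587,0.04,0,0,-0.2028],[0.1733,-0.1587,0.04,0,0,-0.2028],[0.1733,-0.1587,0.04,0,0,-0.2028],[0.1733,-0.1587,0.04,0,0,-0.2028],[0.1733,-0.1587,0.04,0,0,-0.2028],[0.1733,-0.1587,0.04,0,0,-0.2028],[0.1733,-0.1587,0.04,0,0,-0.2028]]]}}

```text
clock: 7.63
tool_pos: [0.5683, -0.0337, 0.1878]
orientation: [-165.1, 0.0, -86.6]
force: [-0.6, 0.9, -0.3]
opening: 0.0005
gripper_force: 0.0
```

```bash
python3 - <<'E'
from h import *
from plant import ctrl
a=[]
for n in("scene","top"):
    s=ctrl.snapshot(n);img=s["img"].astype(int)
    a.append(s["img"][130:330,150:430,::-1])
    x0,y0,x1,y1=dict(top=(190,170,285,250),scene=(295,190,385,240))[n]
    m=((img[...,0]>110)&(img[...,1]<60)&(img[...,2]<60)).astype(np.uint8)[y0:y1,x0:x1]
    for c in cv2.findContours(m,0,1)[0]:
        if cv2.contourArea(c)>20:
            b=cv2.boxPoints(cv2.minAreaRect(c))+[x0,y0];print(n,b.round(0).tolist())
cv2.imwrite("pics/c3.png",cv2.resize(np.vstack(a),None,fx=1.5,fy=1.5))
R,t=panel(Q)
for h in(.03,.014,.0095):delta(np.c_[R@[0,-1,0],-R[:,0],-R[:,2]],R@np.array([.048,-.1,h])+t)
E
```

```text
scene [[315.0, 212.0], [340.0, 204.0], [344.0, 214.0], [319.0, 223.0]]
top [[238.0, 205.0], [250.0, 194.0], [254.0, 198.0], [243.0, 210.0]]
t 7.73 F [-0.1 -0.2  0.7] move cm [-0.   -0.04  6.08] turn [ 0.01  0.03 -0.25] at [ 0.5684 -0.0323  0.1886]
t 7.73 F [-0.1 -0.2  0.7] move cm [-0.   -0.04  7.68] turn [ 0.01  0.03 -0.25] at [ 0.5684 -0.0323  0.1886]
t 7.73 F [-0.1 -0.2  0.7] move cm [-0.   -0.04  8.13] turn [ 0.01  0.03 -0.25] at [ 0.5684 -0.0323  0.1886]
```

View pics/c3.png

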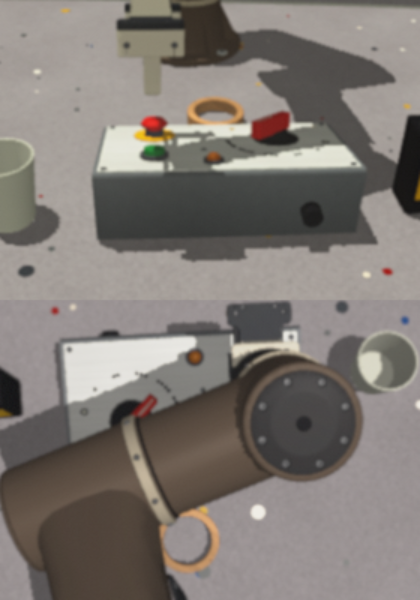

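In the top view the handle tip is at (252,196), and step 4 predicts (252,195). The selector is on step 4, so I'll press the start button.

Request:
{"fn": "send_rows", "kwargs": {"plan": [[[0,0,0.0267,0,0,0],[0,0,0.0533,0,0,0],[0,0,0.08,0,0,0],[0,0,0.0933,0,0,0],[0,0,0.1,0,0,0],[0,0,0.104,0,0,0],[0,0,0.1067,0,0,0],[0,0,0.1067,0,0,0]]]}}

```text
clock: 8.4
tool_pos: [0.5895, -0.0308, 0.1127]
orientation: [-164.9, 0.1, -86.5]
force: [-2.5, 0.7, 2.4]
opening: 0.0008
gripper_force: 1.4
```

```bash
python3 - <<'E'
from h import *
R,t=panel(Q);delta(np.c_[R@[0,-1,0],-R[:,0],-R[:,2]],R@np.array([.048,-.1,.009])+t)
E
```

```text
t 8.4 F [-2.5  0.7  2.4] move cm [0.02 0.03 0.3 ] turn [-0.09  0.06 -0.1 ] at [ 0.5895 -0.0308  0.1127]
```

In the tool's units: 0.35 cm / 75 = 0.0047, 0.3 cm / 75 = 0.004.

Request:
{"fn": "send_rows", "kwargs": {"plan": [[[0,0,0.0013,0,0,0],[0,0,0.0027,0,0,0],[0,0,0.004,0,0,0],[0,0,0.0047,0,0,0],[0,0,0.0047,0,0,0],[0,0,0.0047,0,0,0]]]}}

```text
clock: 8.9
tool_pos: [0.5906, -0.0309, 0.1099]
orientation: [-164.9, 0.1, -86.5]
force: [-7.2, 3.9, 9.7]
opening: 0.0006
gripper_force: 5.6
```

The push is about 11 N along the normal with the tip about 9 mm above the face, so the button is at its end stop. I'll hold briefly and retreat.

In the tool's units: -10 cm / 75 = -0.1333, -6 cm / 75 = -0.08.

Request:
{"fn": "send_rows", "kwargs": {"plan": [[[0,0,0.0007,0,0,0],[0,0,0.0007,0,0,0],[0,0,0,0,0,0],[0,0,-0.0133,0,0,0],[0,0,-0.04,0,0,0],[0,0,-0.08,0,0,0],[0,0,-0.1333,0,0,0],[0,0,-0.1333,0,0,0]]]}}

```text
clock: 9.57
tool_pos: [0.5669, -0.0324, 0.2139]
orientation: [-164.3, 0.1, -86.4]
force: [1.8, 0.2, 0.2]
opening: 0.0005
gripper_force: 0.0
```

In the tool's units: 12 cm / 75 = 0.16, 10 cm / 75 = 0.1333.

Request:
{"fn": "send_rows", "kwargs": {"plan": [[[0.1333,0.16,-0.0533,0,0,0],[0.1333,0.16,-0.0533,0,0,0],[0.1333,0.16,-0.0533,0,0,0],[0.1333,0.16,-0.0533,0,0,0],[0.1333,0.16,-0.0533,0,0,0],[0.1333,0.16,-0.0533,0,0,0],[0.1333,0.16,-0.0533,0,0,0],[0.1333,0.16,-0.0533,0,0,0]]]}}

```text
clock: 10.23
tool_pos: [0.4452, -0.1401, 0.2131]
orientation: [-164.9, 0.1, -86.5]
force: [-0.6, -0.1, -0.6]
opening: 0.0008
gripper_force: 0.0
```

```bash
python3 - <<'E'
from h import *
from plant import ctrl
a=[]
for n in("scene","top"):
    s=ctrl.snapshot(n);a.append(s["img"][130:330,150:430,::-1])
cv2.imwrite("pics/c4.png",cv2.resize(np.vstack(a),None,fx=1.5,fy=1.5))
E
```

```text
(no output)
```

View pics/c4.png

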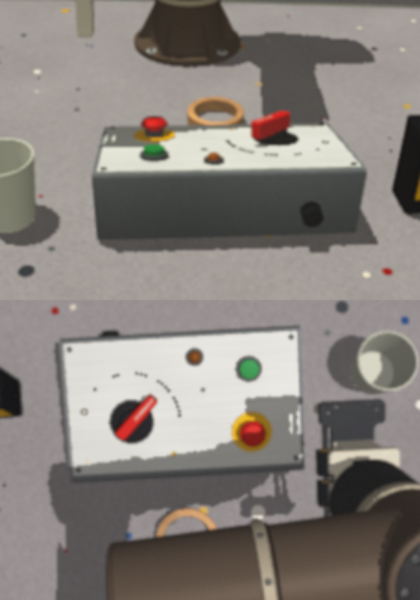

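The handle points at step 4 (crop tip at 155,400), the green and red buttons are out, and the loose things are unmoved. Handing in.

```bash
python3 -c "
from plant import ctrl
print(ctrl.close_job())"
```

```text
the job is handed in; nothing more can be done
None
```

The selector was pushed from step 1 to step 4, then the start button was pressed to its stop (about 11 N) and came back out; stop button and loose things were left alone. The job is handed in, but it returned no verdict.

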